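Clamp a trim sample in the bench thickness gauge to the first slip of the clutch

TASK

Check the long wooden trim bar in the bench thickness gauge: lay it lengthwise along the gauge's sample table with one end under the spindle and let go of it. Then turn the knurled knob on top clockwise until its slip clutch first gives (the mark on the knob parts from the mark on the collar) and stop there, within an eighth of a turn of slip, leaving the bar held by the spindle and the hand off. Handle the bar gently: do not press it hard on the gauge or ram the spindle with it, and leave the other things where they are.

Things in the scene. Friction and masses are not known exactly. Their poses are not given: they have to be found in the camera images.
- bar_mid (a point): Centre (half-way up) of the long plain wooden trim bar, 150 x 26 x 14 mm, about 45 g, loose on the work surface; x along its length, z up as it lies. Either end may go under the spindle. It is the longest of three wooden pieces lying together.
- gauge: Fixed bench thickness gauge; origin on the work surface under the spindle axis, z up, x from the sample table to the column. Foot x -87 to 77 mm, 90 wide, 10 high. Steel sample table x -80 to 30 mm, 50 wide, top at z 20. Column x 45 to 75. Arm 40 wide, z 73 to 95, carries on the axis a barrel 38 mm across, z 60 to 97. The throat below is open to -x and both sides.
- table_mid (a point): On the sample table's top face, 55 mm from the spindle axis to the free end (-x of the gauge); gauge axes. The bar lies well with its centre over this point (27 mm above the work surface), length along the gauge's x: one end is then 20 mm past the axis, the other overhangs the table's free end, where it can be held.
- spindle: Steel spindle, 12 mm across, moves straight down without turning as knob and collar turn clockwise seen from above (coarse lead), up as they turn back. Origin at the centre of its lower face: 42 to 49 mm above the work surface at the start, 8 to 15 mm over the top of a bar on the table. At the clutch's limit it presses with about 30 N and keeps about half of it when the knob is let go.
- knob_grip (a point): Grip point on the axis of the dark round knurled knob: 30 mm across, 111 to 147 mm above the work surface (this point 132), over a flange 38 mm across. Stays at its height. Free running takes 0.12 N m, collar turning along; with the spindle on the bar torque climbs in 0.1 to 0.2 rad to 0.30 N m, where the knob slips on the collar. 1.4 to 2.6 rad to the bar: more than one grasp.
- knob_mark (a point): The white mark line on the rim of the knob's flange (18 mm from the axis, 107 mm above the work surface); turns with the knob. A white line on the knob's top points the same way.
- collar_mark (a point): Black mark line on the rim of the light metal collar under the knob (43 mm across, 98 to 105 mm above the work surface; point 18 mm from the axis). Its -x points from the axis out to the mark. At the start it is right under the knob's mark; clockwise slip carries the knob's mark towards this point's +y, 18 mm per rad. Turning back does not undo slip.
- short_bar: Plain wooden bar 85 x 26 x 14 mm, loose, of the same wood as the long one; origin under its centre, x along it. Leave alone.
- toggle: Wooden toggle 70 x 16 x 16 mm with rounded edges, loose; origin under its centre, x along it. Leave alone.
- jar: Glass jar with a metal lid, 60 mm across, 75 mm high; origin under its centre. Leave alone.
- spool: Empty wooden spool, 44 mm across, 50 mm high; origin under its centre. Leave alone.
- mug: White mug, 76 mm across, 90 mm high; origin under its centre, handle to its +y. Leave alone.
- tape: Cardboard ring lying flat, 90 mm across, 20 mm high; origin under its centre. Leave alone.
- driver: Screwdriver lying along its x; leave alone.
Things that resemble listed ones, but are neither listed nor needed, are in the scene too. Of the things that look like the gauge, the smaller one is meant. What is shaped like the part that bears bar_mid but red is not meant.

How it is judged:
By the outcome, as a careful person would: the job done as asked, in the order asked, and still so for the second after the job is handed in, with the robot touching nothing.
It also fails if it takes over 66 s, if anything falls off the work surface, if the arm or the gripper's body presses on something with over 40 N, if the wrist force passes 120 N, or if a joint passes its speed limit or range.

ROBOT

A 7-joint arm with a two-finger parallel gripper is mounted at the origin on the work surface. World frame = base frame: x ahead of the robot, y to its left, z up, the work surface at z = 0. Lengths are in m, angles in rad, forces in N, time in s.
With the tool pointing down it reaches from about 0.4 to 0.85 m from the base axis. Payload 10.4 kg.
Tool frame: the origin (TCP) lies at the very end of the fingers, on their centre line; the grasp point (between the pads) lies 19 mm behind it; y points along the fingers, x is the direction in which the jaws open and shut, and the axes are right-handed (so a half turn about y gives the same grasp; the last joint's range is limited). The gripper opens to 87 mm and grips with 3 to 60 N. Pads are 19 mm wide; open, the fingers measure 117 mm over their backs; the gripper's body (75 mm by 190 mm) begins 51 mm behind the grasp point.
Start: joints at [1.234, 0.332, -0.065, 1.46, 0.022, 1.35, -0.088], TCP at [0.193, -0.594, 0.223] pointing down, gripper open.
Joint ranges: [-2.6, 2.6], [-0.5, 2.12], [-1.47, 1.34], [0.16, 2.42], [-1.27, 4.41], [0.06, 2.06], [-2.6, 2.6]. Speed limits (rad/s): [2.22, 2.22, 2.79, 2.79, 3.14, 3.14, 3.14].

INTERFACE

Orientations are given as a unit quaternion [x, y, z, w].
In Python, from bench import readout, vision, r gives the robot as it stands.
- The arm moves only by the tool arm_command, never from a script. Its argument "targets" is a list that holds one entry, the list of rows, each a list of 6 numbers: the shift along the tool's x, y, z in m, then the turn, a rotation vector about the tool's x, y, z in degrees. A call has 1 to 12 rows; each row shifts and turns the commanded pose from where the row before left it, along the tool's axes as they then stand; what a row does not reach is not made up. A row lasts 1/12 s, in which the tool goes at most 41.7 mm and 7.16 degrees, less where a joint would pass 70% of its speed; a pose out of reach is approached as far as the arm can. A call is refused whole if a number of a shift passes 0.0417 or a number of a turn 7.16, either way. A call with a gripper value outside its range is refused whole. "hand" is the opening, from 0 (shut) to 1 (fully open), set as the call begins (left out, the last holds). The fingers move at their own pace and stop on an object; "grip_force" is the grip in N (left out, the last holds). Time passes only in rows, so rows that do not move let the fingers close. It gives the time, the measured TCP pose, the force and the opening at its end, in the units of the state.
- readout.read_state(): the state, without advancing time (a new reading comes with each control period).
- vision.camera(name): name is "side" or "top" or "wrist"; returns a dict with "pixels" (384x512x3 uint8, blue, green, red), "fovy" (degrees; the focal length in pixels is half the picture's height over the tangent of half this angle, whatever the lens; pixels are square), "cx", "cy" (the principal point, pixels), "R" (3x3) and "t" (3): a world point X has camera coordinates R X + t; the wrist camera has in their place "mount" (4x4, takes a point from camera to tool coordinates, whose origin is the TCP and whose axes are the tool frame's). Camera axes: x right, y down, z forward; pixel columns grow to the right and rows downward; lengths in m; the calibration is good to about 2 mm. A picture is of the moment at which its call begins: read the wrist's pose just before it. There is no depth.
- r.close_job(): hands the job in, once; it reports no verdict.
The state is a dict: "time": time; "joint_positions": joint angles; "joint_vel": joint speeds; "joint_torque": joint torques, N m; "ee_pos": TCP position; "eef_rot": TCP orientation; "ft_force": force on the tool from outside, world axes, zero at the start; "torque": the same for the moment, N m; "width": finger opening in m.
Only numpy, scipy, OpenCV 4.12 (cv2) and the standard library are available. Lean on these libraries where they do the work, as an engineer would, in place of code of your own. Each camera call takes 0.05 s, during which the arm holds its last target.

## Working session

There is one attempt and no reset: what is moved stays moved. The work goes in short steps, Python scripts to look and compute and a tool call to move; the robot and the scene stay as the last step left them, time stands still between calls to the robot, and variables do not carry over. Pictures are saved under pics/ and viewed, and the job is handed in when it is done.

Besides the shell and the picture viewer there is one more tool, called after "Emit:" as name(argument=value, ...), one argument or row to a line, values as JSON. arm_command: Moves the arm, as the interface text tells. Its arguments: {"type":"object","properties":{"targets":{"type":"array","items":{"type":"array","items":{"type":"array","items":{"type":"number"}}}},"hand":{"type":"number"},"grip_force":{"type":"number"}},"required":["targets"]}

```bash
ls; mkdir -p pics; python3 - <<'E'
from bench import readout, vision, r
import cv2
s=readout.read_state()
for k in s: print(k,s[k])
for n in ["side","top","wrist"]:
    c=vision.camera(n); cv2.imwrite(f"pics/{n}0.png",c["pixels"])
    print(n,{k:v for k,v in c.items() if k!="pixels"})
    import pickle; pickle.dump(c,open(f"pics/{n}0.pkl","wb"))
E
```

```text
pics
time 0.0
joint_positions [ 1.23437243  0.33288225 -0.064716    1.46096118  0.02160451  1.34990728
 -0.08849239]
joint_vel [ 0.00205647 -0.00152453  0.00160876 -0.0001591  -0.00014869 -0.00023127
  0.00010876]
joint_torque [ 3.48436342e-04 -6.23251677e+01  2.51837861e-02 -3.89902925e+01
 -6.11083279e-02  3.94601596e-02  1.74760989e-04]
ee_pos [ 0.19281373 -0.59409355  0.22173803]
eef_rot [-0.57171677  0.4161417  -0.41527797  0.57228509]
ft_force [ 0.20568023 -0.35744704 -0.12632286]
torque [0.01373346 0.01445918 0.04120788]
width 0.08712789508502863
side {'fovy': 52.607533004371156, 'cx': 261.0979805503045, 'cy': 192.4466108094475, 'R': array([[ 0.96072204, -0.27705872, -0.01586286],
       [-0.22409936, -0.74082735, -0.63320953],
       [ 0.16368458,  0.61189321, -0.77381785]]), 't': array([-0.54254216,  0.21126913,  0.94368261])}
top {'fovy': 45.47120208192805, 'cx': 260.6868067516512, 'cy': 192.92709474846373, 'R': array([[ 0.00748407, -0.99997144, -0.00105113],
       [-0.99278725, -0.00730451, -0.11966668],
       [ 0.11965558,  0.00193915, -0.99281357]]), 't': array([0.04255065, 0.56339065, 1.3697418 ])}
wrist {'fovy': 71.17871287438214, 'cx': 257.1668553842383, 'cy': 194.3197560244332, 'mount': array([[ 9.99999938e-01, -2.18785356e-04,  2.76300882e-04,
         1.46971296e-03],
       [-3.28071059e-04, -2.91453635e-01,  9.56584900e-01,
        -1.62917465e-01],
       [-1.28757871e-04, -9.56584931e-01, -2.91453689e-01,
         7.93675899e-02],
       [ 0.00000000e+00,  0.00000000e+00,  0.00000000e+00,
         1.00000000e+00]])}
```

View pics/side0.png

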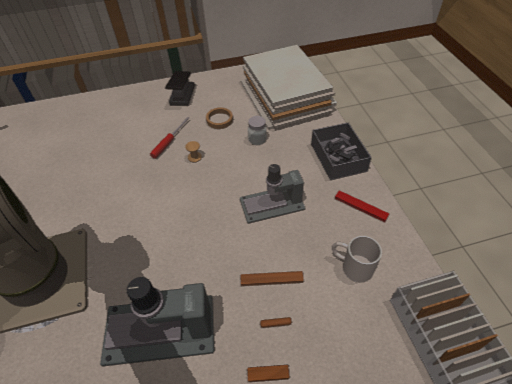

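View pics/top0.png

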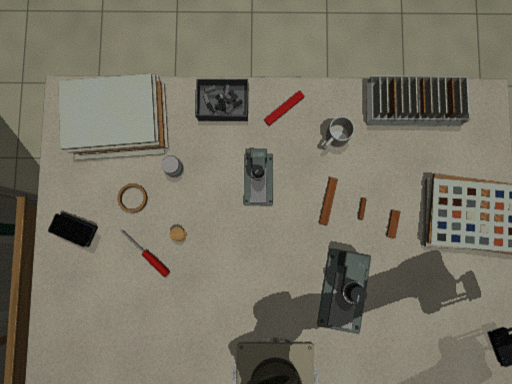

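View pics/wrist0.png

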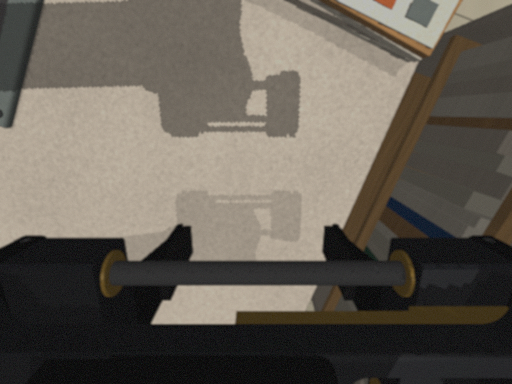

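The top view (512x384) shows two gauges, a small one at (258,178) and a large one at (344,290). The smaller is the one meant. The wooden pieces are a long one at (328,200), the toggle at (362,208) and a short one at (393,223), with a red lookalike at (284,108). The long brown bar at (328,200) is the one I want, so I'll enlarge to confirm it.

```bash
cat > h.py <<'E'
import numpy as np, cv2, pickle
from scipy.spatial.transform import Rotation as Ro
def K(c):
    H,W=c["pixels"].shape[:2]; f=H/2/np.tan(np.radians(c["fovy"]/2))
    return np.array([[f,0,c["cx"]],[0,f,c["cy"]],[0,0,1.]])
def RT(c,s=None):
    if "R" in c: return np.array(c["R"]),np.array(c["t"])
    M=np.array(c["mount"]); Rt=Ro.from_quat(s["eef_rot"]).as_matrix()
    Rc=Rt@M[:3,:3]; p=Rt@M[:3,3]+np.array(s["ee_pos"])
    return Rc.T,-Rc.T@p
def ray(c,uv,z,s=None):
    R,t=RT(c,s); d=R.T@np.linalg.inv(K(c))@np.array([uv[0],uv[1],1.]); o=-R.T@t
    return o+d*(z-o[2])/d[2]
def proj(c,X,s=None):
    R,t=RT(c,s); p=(R@np.atleast_2d(X).T).T+t; p=p@K(c).T; return p[:,:2]/p[:,2:]
def crop(im,u0,v0,w,h,k,fn):
    o=cv2.resize(im[v0:v0+h,u0:u0+w],None,fx=k,fy=k,interpolation=cv2.INTER_CUBIC); cv2.imwrite(fn,o)
def look(name,tag):
    from bench import readout,vision
    s=readout.read_state(); c=vision.camera(name)
    pickle.dump((c,s),open(f"pics/{tag}.pkl","wb")); cv2.imwrite(f"pics/{tag}.png",c["pixels"]); return c,s
E
python3 - <<'E'
from h import *
c=pickle.load(open("pics/top0.pkl","rb")); crop(c["pixels"],230,140,200,110,4,"pics/topc.png")
d=pickle.load(open("pics/side0.pkl","rb")); crop(d["pixels"],225,155,100,75,8,"pics/sidec.png")
crop(d["pixels"],220,250,100,60,8,"pics/sidebar.png")
E
```

```text
(no output)
```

View pics/topc.png

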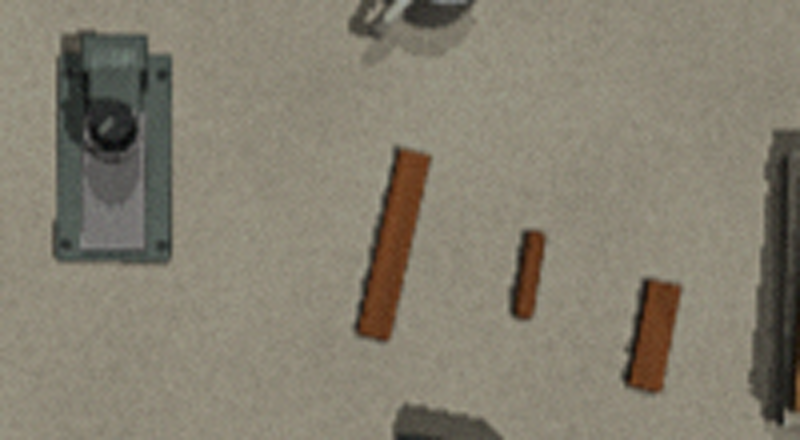

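View pics/sidec.png

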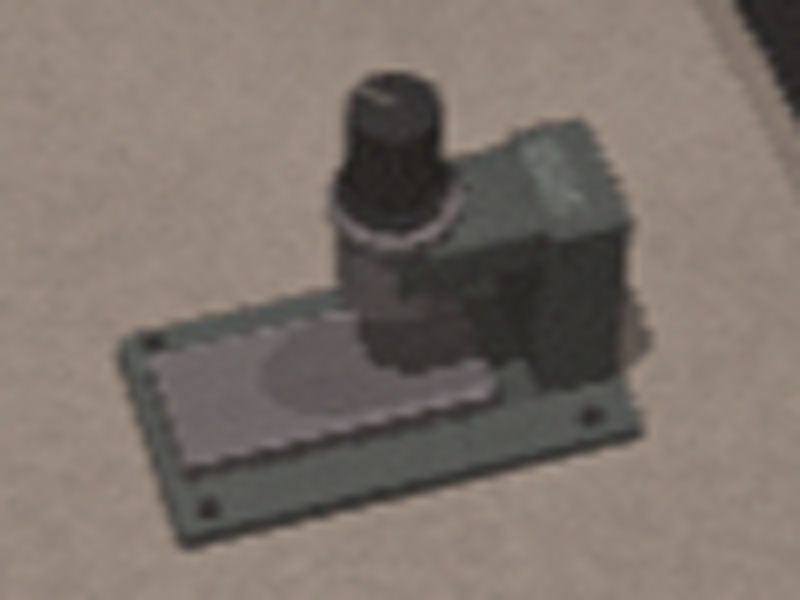

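View pics/sidebar.png

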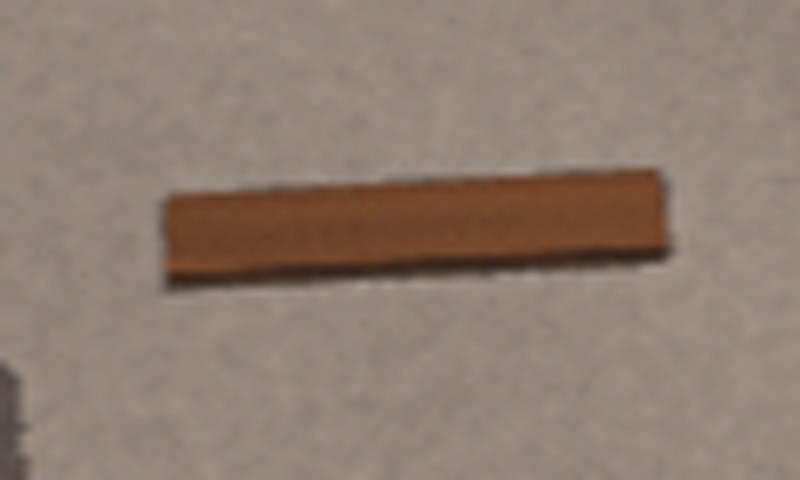

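```bash
python3 - <<'E'
from h import *
T=pickle.load(open("pics/top0.pkl","rb"));S=pickle.load(open("pics/side0.pkl","rb"))
print("cams",-T["R"].T@T["t"],-S["R"].T@S["t"])
def P(c,pts,o,k,z): return np.array([ray(c,(o[0]+(p[0]+.5)/k-.5,o[1]+(p[1]+.5)/k-.5),z) for p in pts])
bt=P(T,[(397,150),(431,155),(389,340),(357,334)],(230,140),4,.014)
bs=P(S,[(165,197),(658,170),(664,245),(165,272)],(220,250),8,.014)
for n,b in (("top",bt),("side",bs)):
    print(n,b[:,:2].round(4).tolist(),b.mean(0).round(4))
    if n=="top": d=(b[0]+b[1]-b[2]-b[3])/2
    else: d=(b[1]+b[2]-b[0]-b[3])/2
    print("len",np.linalg.norm(d),"ang",np.degrees(np.arctan2(d[1],d[0])))
g=P(T,[(55,261),(170,263),(171,55)],(230,140),4,.01); print("foot top",g.round(4))
g=P(S,[(120,345),(182,532),(642,420)],(225,155),8,.01); print("foot side",g.round(4))
g=P(T,[(80,248),(144,249),(144,120)],(230,140),4,.02); print("tbl top",g.round(4))
g=P(S,[(150,355),(188,468),(492,388)],(225,155),8,.02); print("tbl side",g.round(4))
print("knob top", P(T,[(111,124)],(230,140),4,.147), P(S,[(394,105)],(225,155),8,.147))
E
```

```text
cams [0.39511136 0.0440086  1.42736205] [ 0.4141112  -0.57123506  0.8554098 ]
top [[0.6167, -0.1656], [0.6129, -0.192], [0.4686, -0.1579], [0.473, -0.1333]] [ 0.5428 -0.1622  0.014 ]
len 0.1477648425989459 ang -12.992911206830687
side [[0.4743, -0.134], [0.6183, -0.1675], [0.6116, -0.1911], [0.4683, -0.1576]] [ 0.5431 -0.1626  0.014 ]
len 0.1475015588880672 ang -13.134399655235002
foot top [[0.5282 0.1003 0.01  ]
 [0.5273 0.011  0.01  ]
 [0.6916 0.0109 0.01  ]]
foot side [[0.5303 0.0965 0.01  ]
 [0.5307 0.0136 0.01  ]
 [0.6926 0.0134 0.01  ]]
tbl top [[0.5374 0.0807 0.02  ]
 [0.537  0.0313 0.02  ]
 [0.6379 0.0319 0.02  ]]
tbl side [[0.5377 0.0814 0.02  ]
 [0.5379 0.0312 0.02  ]
 [0.6454 0.0339 0.02  ]]
knob top [[0.61295171 0.05636165 0.147     ]] [[0.61623498 0.05617061 0.147     ]]
```

```bash
cat >> h.py <<'E'
def yaw(s):
    "direction of tool z in world xy, deg"
    R=Ro.from_quat(s["eef_rot"]).as_matrix(); return np.degrees(np.arctan2(R[1,2],R[0,2]))
def plan(s,pos,yawdeg):
    "shift in current tool axes (m) and rotvec deg (tool) to reach tool-down pose w/ tool z at yaw"
    R=Ro.from_quat(s["eef_rot"]).as_matrix()
    z=np.array([np.cos(np.radians(yawdeg)),np.sin(np.radians(yawdeg)),0]); y=np.array([0,0,-1.]); x=np.cross(y,z)
    Rg=np.stack([x,y,z],1)
    return R.T@(np.array(pos)-s["ee_pos"]), np.degrees(Ro.from_matrix(R.T@Rg).as_rotvec())
def show(s):
    print("t",round(s["time"],3),"pos",np.round(s["ee_pos"],4),"yaw",round(yaw(s),2),"w",round(s["width"],4),"F",np.round(s["ft_force"],2),"M",np.round(s["torque"],3),"q",np.round(s["joint_positions"],2))
E
python3 - <<'E'
from h import *
from bench import readout
s=readout.read_state(); show(s); print(Ro.from_quat(s["eef_rot"]).as_matrix().round(3))
for y in (-13,167): print(y,plan(s,[.492,-.1507,.15],y), plan(s,[.492,-.1507,.011],y))
E
```

```text
t 0.15 pos [ 0.1928 -0.5942  0.222 ] yaw 17.98 w 0.0871 F [-0.65 -0.77  0.39] M [0.04  0.008 0.005] q [ 1.23  0.33 -0.06  1.46  0.02  1.35 -0.09]
[[ 0.309 -0.     0.951]
 [-0.951  0.001  0.309]
 [-0.001 -1.    -0.   ]]
-13 (array([-0.32941218,  0.07226907,  0.42148108]), array([ 2.05527562e-02,  3.09810686e+01, -5.80505202e-02])) (array([-0.32926496,  0.21126899,  0.42149139]), array([ 2.05527562e-02,  3.09810686e+01, -5.80505202e-02]))
167 (array([-0.32941218,  0.07226907,  0.42148108]), array([-7.73857088e-02, -1.49018910e+02, -2.73983696e-02])) (array([-0.32926496,  0.21126899,  0.42149139]), array([-7.73857088e-02, -1.49018910e+02, -2.73983696e-02]))
```

```bash
cat >> h.py <<'E'
def rows(s,pos,yawdeg,n):
    D,W=plan(s,pos,yawdeg); w=W/n; r=Ro.from_rotvec(np.radians(w)).as_matrix()
    A=sum(np.linalg.matrix_power(r,k) for k in range(n)); return np.linalg.solve(A,D),w
E
python3 - <<'E'
from h import *
T=pickle.load(open("pics/top0.pkl","rb"));S=pickle.load(open("pics/side0.pkl","rb"))
crop(T["pixels"],305,235,100,110,6,"pics/big.png")
for z in (0,.1,.2): print([ray(T,p,z).round(3).tolist() for p in ((332,247),(370,256),(318,326),(353,293))])
for z in (.2,.25,.3): print("knob side",ray(S,(141,290),z).round(3))
E
```

```text
[[0.4, -0.175, 0.0], [0.374, -0.292, 0.0], [0.162, -0.13, 0.0], [0.261, -0.238, 0.0]]
[[0.4, -0.16, 0.1], [0.375, -0.268, 0.1], [0.178, -0.118, 0.1], [0.271, -0.218, 0.1]]
[[0.4, -0.144, 0.2], [0.377, -0.245, 0.2], [0.195, -0.106, 0.2], [0.28, -0.198, 0.2]]
knob side [ 0.28 -0.21  0.2 ]
knob side [ 0.29  -0.238  0.25 ]
knob side [ 0.301 -0.265  0.3  ]
```

View pics/big.png

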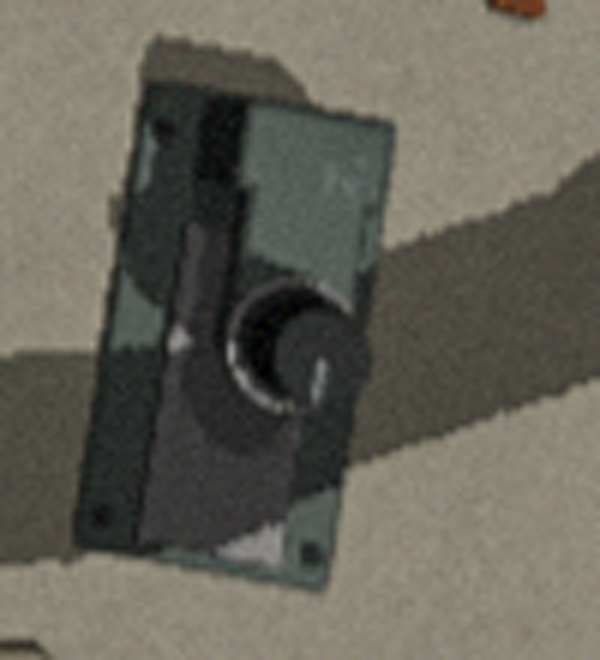

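Bar confirmed: long, plain, brown, about 150 mm, centre about (0.543, -0.162), yaw about -13°. The small gauge's axis is at about (0.615, 0.056), with its x along world x. I'll raise the arm and cross to the bar.

Emit:
arm_command(
  targets=[
    [[0,-0.026,0,0,0,0],[0,-0.026,0,0,0,0],[-0.01,-0.026,0.014,0,0,0],[-0.02,0,0.026,0,0,0],[-0.023,0,0.029,0,0,0],[-0.023,0,0.029,0,0,0],[-0.023,0,0.029,0,0,0],[-0.023,0,0.029,0,0,0],[-0.023,0,0.029,0,0,0],[-0.023,0,0.029,0,0,0],[-0.023,0,0.029,0,0,0],[-0.023,0,0.029,0,0,0]],
  ],
  hand=1,
)

```text
time: 1.15
ee_pos: [0.3861, -0.3052, 0.3005]
eef_rot: [0.572, -0.416, 0.416, -0.572]
ft_force: [-0.5, -0.2, -0.8]
width: 0.0874
```

Emit:
arm_command(
  targets=[
    [[-0.023,0,0.029,0,-7,0],[0,0,0,0,-7,0],[0,0,0,0,-7,0],[0,0,0,0,-7,0],[0,0,0,0,-7,0],[0,0,0,0,-7,0],[0,0,0,0,-7,0],[0,0,0,0,-7,0],[0,0,0,0,-7,0],[0,0,0,0,-7,0],[0,0,0,0,-7,0],[0,0,0,0,-7,0]],
  ],
)

```text
time: 2.15
ee_pos: [0.4059, -0.2761, 0.3003]
eef_rot: [-0.703, -0.076, 0.076, 0.703]
ft_force: [0.5, 0.3, -0.0]
width: 0.0874
```

```bash
python3 - <<'E'
from h import *
from bench import readout
s=readout.read_state(); show(s)
for n in (10,12): print(n,rows(s,[.492,-.1507,.13],167,n))
E
```

```text
t 2.15 pos [ 0.4059 -0.2761  0.3003] yaw 102.33 w 0.0874 F [ 0.53  0.3  -0.02] M [-0.015 -0.151  0.04 ] q [ 0.88  0.02 -0.38  1.66  0.01  1.46  0.71]
10 (array([0.01555728, 0.01703045, 0.00390297]), array([-2.60119536e-03, -6.46741964e+00, -8.48874992e-04]))
12 (array([0.01299651, 0.01419205, 0.00313094]), array([-2.16766280e-03, -5.38951637e+00, -7.07395826e-04]))
```

Emit:
arm_command(
  targets=[
    [[0.013,0,0.003,0,-5.4,0],[0.013,0,0.003,0,-5.4,0],[0.013,0,0.003,0,-5.4,0],[0.013,0,0.003,0,-5.4,0],[0.013,0,0.003,0,-5.4,0],[0.013,0,0.003,0,-5.4,0],[0.013,0.02,0.003,0,-5.4,0],[0.013,0.02,0.003,0,-5.4,0],[0.013,0.02,0.003,0,-5.4,0],[0.013,0.02,0.003,0,-5.4,0],[0.013,0.02,0.003,0,-5.4,0],[0.013,0.02,0.003,0,-5.4,0]],
  ],
)

```text
time: 3.15
ee_pos: [0.4938, -0.1516, 0.1794]
eef_rot: [-0.553, -0.44, 0.44, 0.553]
ft_force: [0.6, -0.1, -0.7]
width: 0.087
```

```bash
python3 - <<'E'
from h import *
from bench import readout
c,s=look("wrist","w1"); show(s)
print(plan(s,[.492,-.1507,.011],167))
cv2.imwrite("pics/w1b.png",cv2.resize(c["pixels"],(768,576)))
E
```

```text
t 3.15 pos [ 0.4938 -0.1516  0.1794] yaw 167.05 w 0.087 F [ 0.57 -0.14 -0.65] M [ 0.08  -0.182  0.053] q [ 0.73  0.17 -0.57  1.78  0.1   1.22  1.48]
(array([0.0004831 , 0.16842723, 0.00195492]), array([-0.01069564,  0.04920185,  0.00583771]))
```

View pics/w1b.png

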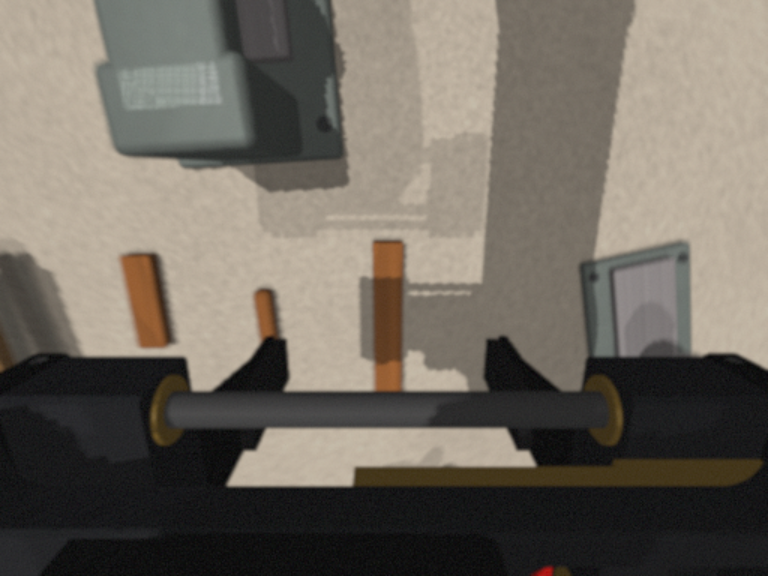

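The wrist view (shown 768x576) has the long bar at columns 373 to 403, near end at row 240, centred between the fingers. The short bar is at (147,300), the toggle at (265,315) and the small gauge's free end at (640,290). I'll measure from this.

```bash
python3 - <<'E'
from h import *
c,s=pickle.load(open("pics/w1.pkl","rb"))
q=lambda u,v:((u+.5)/1.5-.5,(v+.5)/1.5-.5)
for p in ((373,240),(403,240),(374,385),(403,385)): print(p,ray(c,q(*p),.014,s).round(4))
for p in ((580,263),(689,241)): print("foot",p,ray(c,q(*p),.01,s).round(4))
for p in ((613,268),(673,254)): print("tbl",p,ray(c,q(*p),.02,s).round(4))
E
```

```text
(373, 240) [ 0.4671 -0.1583  0.014 ]
(403, 240) [ 0.4726 -0.1343  0.014 ]
(374, 385) [ 0.5975 -0.1886  0.014 ]
(403, 385) [ 0.6035 -0.1627  0.014 ]
foot (580, 263) [0.5259 0.0073 0.01  ]
foot (689, 241) [0.5274 0.0973 0.01  ]
tbl (613, 268) [0.5329 0.0291 0.02  ]
tbl (673, 254) [0.532  0.0775 0.02  ]
```

Emit:
arm_command(
  targets=[
    [[0.0005,0.025,0.002,0,0,0],[0,0.03,0,0,0,0],[0,0.03,0,0,0,0],[0,0.03,0,0,0,0],[0,0.025,0,0,0,0],[0,0.015,0,0,0,0],[0,0.01,0,0,0,0],[0,0.006,0,0,0,0],[0,0.003,0,0,0,0],[0,0.001,0,0,0,0],[0,0,0,0,0,0]],
  ],
)

```text
time: 4.12
ee_pos: [0.4925, -0.1517, 0.0063]
eef_rot: [0.555, 0.439, -0.439, -0.554]
ft_force: [-0.4, -1.3, 0.0]
width: 0.087
```

```bash
python3 - <<'E'
from h import *
c,s=look("wrist","w2"); show(s)
print(plan(s,[.492,-.1507,.003],167))
E
```

```text
t 4.117 pos [ 0.4925 -0.1517  0.0063] yaw 166.75 w 0.087 F [-0.45 -1.25  0.05] M [ 0.071 -0.115  0.031] q [ 0.67  0.38 -0.52  1.94  0.25  0.88  1.36]
(array([0.00083227, 0.00325375, 0.00074824]), array([ 0.06334003, -0.24720833, -0.01688313]))
```

View pics/w2.png

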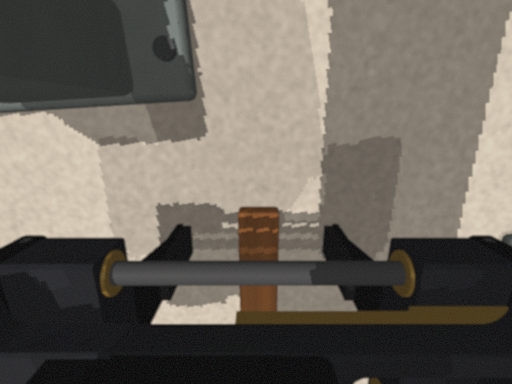

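The bar (columns 239 to 279, row 208) is centred between the fingertips. I'll go down 3 mm and close.

Emit:
arm_command(
  targets=[
    [[0.001,0.003,0,0,0,0],[0,0,0,0,0,0],[0,0,0,0,0,0],[0,0,0,0,0,0],[0,0,0,0,0,0],[0,0,0,0,0,0],[0,0,0,0,0,0],[0,0,0,0,0,0]],
  ],
  hand=0,
  grip_force=25,
)

```text
time: 4.83
ee_pos: [0.4923, -0.1505, 0.0026]
eef_rot: [0.554, 0.439, -0.439, -0.554]
ft_force: [-0.4, -0.3, -0.0]
width: 0.0416
```

```bash
python3 - <<'E'
from h import *
from bench import readout
s=readout.read_state(); show(s); print(s["joint_vel"].round(3))
E
```

```text
t 4.833 pos [ 0.4923 -0.1505  0.0026] yaw 166.78 w 0.0416 F [-0.37 -0.32 -0.02] M [ 0.102 -0.158  0.06 ] q [ 0.67  0.39 -0.52  1.94  0.25  0.87  1.35]
[ 0.    -0.001  0.     0.001  0.001  0.    -0.001]
```

Emit:
arm_command(
  targets=[
    [[0,0,0,0,0,0],[0,0,0,0,0,0],[0,0,0,0,0,0],[0,0,0,0,0,0],[0,0,0,0,0,0]],
  ],
)

```text
time: 5.25
ee_pos: [0.4922, -0.1504, 0.0025]
eef_rot: [0.554, 0.439, -0.439, -0.554]
ft_force: [-0.2, -0.9, -0.1]
width: 0.0256
```

```bash
python3 - <<'E'
from h import *
from bench import readout
s=readout.read_state(); show(s)
D,W=plan(s,[.45,.056,.10],180); print(D,W, rows(s,[.45,.056,.06],180,12))
E
```

```text
t 5.25 pos [ 0.4922 -0.1504  0.0025] yaw 166.78 w 0.0256 F [-0.21 -0.94 -0.07] M [ 0.019 -0.134  0.008] q [ 0.67  0.39 -0.52  1.94  0.25  0.87  1.35]
[ 0.19128543 -0.09746606  0.08832646] [ 3.17111343e-03 -1.32204074e+01 -2.79280643e-03] (array([ 0.01666532, -0.0047883 ,  0.0056495 ]), array([ 2.64259452e-04, -1.10170062e+00, -2.32733869e-04]))
```

Emit:
arm_command(
  targets=[
    [[0,-0.01,0,0,0,0],[0,-0.015,0,0,0,0],[0,-0.02,0,0,0,0],[0,-0.015,0,0,0,0],[0,-0.008,0,0,0,0]],
  ],
)

```text
time: 5.67
ee_pos: [0.4932, -0.1506, 0.073]
eef_rot: [0.555, 0.44, -0.439, -0.553]
ft_force: [1.1, 0.2, -0.2]
width: 0.0261
```

Emit:
arm_command(
  targets=[
    [[0.01,0,0.005,0,-1,0],[0.017,0,0.006,0,-1.1,0],[0.018,0,0.006,0,-1.1,0],[0.018,0,0.006,0,-1.2,0],[0.018,0,0.006,0,-1.2,0],[0.018,0,0.006,0,-1.2,0],[0.018,0,0.006,0,-1.2,0],[0.018,0,0.006,0,-1.2,0],[0.018,0,0.006,0,-1.1,0],[0.018,0,0.006,0,-1.1,0],[0.017,0,0.005,0,-1,0],[0.01,0,0.003,0,-1,0]],
  ],
)

```text
time: 6.67
ee_pos: [0.4493, 0.0568, 0.0706]
eef_rot: [0.498, 0.502, -0.502, -0.498]
ft_force: [0.4, 0.7, -0.4]
width: 0.0257
```

```bash
python3 - <<'E'
from h import *
c,s=look("wrist","w3"); show(s); d,_=look("side","s3"); e,_=look("top","t3")
print(plan(s,[.45,.056,.0265],180))
crop(d["pixels"],190,150,130,90,6,"pics/s3c.png"); crop(e["pixels"],210,140,100,100,6,"pics/t3c.png")
E
```

```text
t 6.667 pos [0.4493 0.0568 0.0706] yaw -179.62 w 0.0257 F [ 0.38  0.71 -0.36] M [ 0.071 -0.115  0.04 ] q [ 0.48  0.18 -0.75  2.04  0.15  0.98  1.24]
(array([-0.00077623,  0.0441019 , -0.00065188]), array([0.004147  , 0.38238382, 0.01198271]))
```

View pics/w3.png

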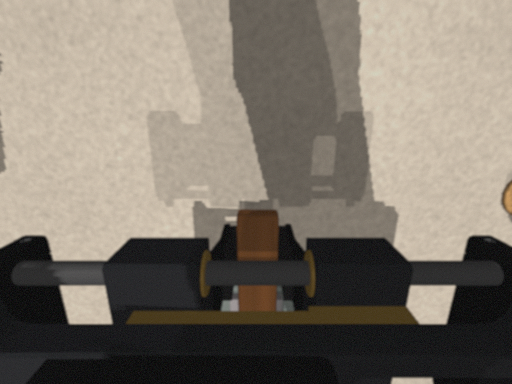

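View pics/s3c.png

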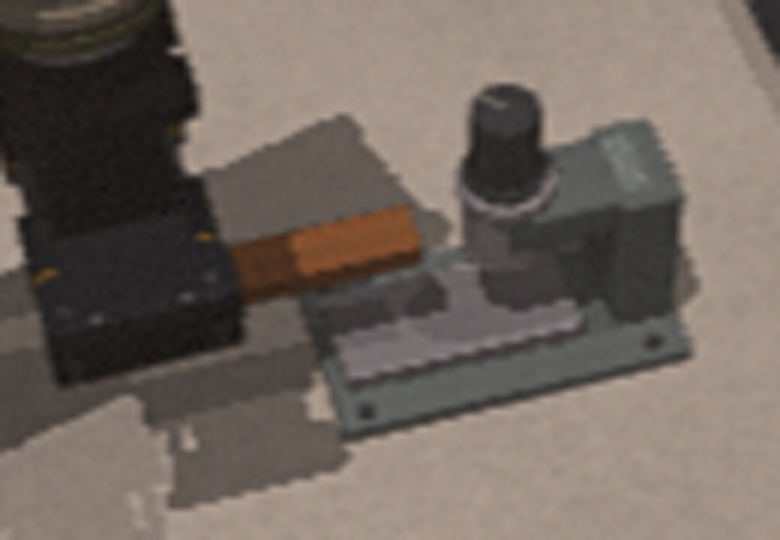

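View pics/t3c.png

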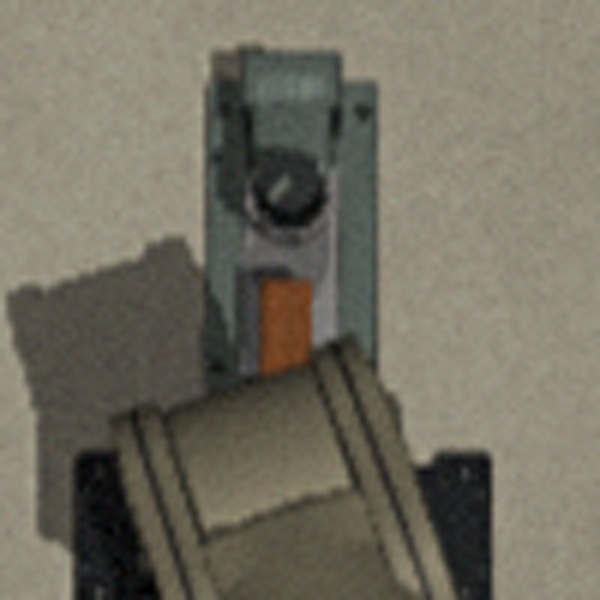

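```bash
cat >> h.py <<'E'
def tri(c1,p1,c2,p2,s1=None,s2=None):
    P=[K(c)@np.column_stack(RT(c,s)) for c,s in ((c1,s1),(c2,s2))]
    X=cv2.triangulatePoints(P[0],P[1],np.array(p1,float).reshape(2,1),np.array(p2,float).reshape(2,1)); return (X[:3]/X[3]).ravel()
E
python3 - <<'E'
from h import *
S,s=pickle.load(open("pics/s3.pkl","rb"));T,_=pickle.load(open("pics/t3.pkl","rb"))
q=lambda u,v,o:(o[0]+(u+.5)/6-.5,o[1]+(v+.5)/6-.5)
a=(190,150);b=(210,140)
print("farL",tri(S,q(408,205,a),T,q(262,279,b)))
print("farR",tri(S,q(421,240,a),T,q(312,281,b)))
# predicted
for X in ([.4493+.127,.0568+.013,.082],[.4493+.127,.0568-.013,.082]): print("pred",(proj(S,X)-a)*6,(proj(T,X)-b)*6)
# gauge predicted w/ axis .615,.056
ax=np.array([.615,.056,0])
for n,X in dict(footNR=[-.087,-.045,.01],footNL=[-.087,.045,.01],footFR=[.077,-.045,.01],tblNR=[-.08,-.025,.02],tblNL=[-.08,.025,.02],tblFR=[.03,-.025,.02],knobtop=[0,0,.147],colFR=[.075,-.02,.095]).items(): print(n,((proj(S,ax+X)-a)*6).round(0),((proj(T,ax+X)-b)*6).round(0))
E
```

```text
farL [0.57681693 0.06879256 0.08504028]
farR [0.57550756 0.044136   0.08998056]
pred [[404.78383881 205.39633298]] [[257.49822239 278.93027827]]
pred [[421.2024778  249.44141707]] [[310.15387207 279.31349066]]
footNR [[339. 432.]] [[373. 391.]]
footNL [[290. 280.]] [[199. 390.]]
footFR [[689. 347.]] [[374.  80.]]
tblNR [[342. 380.]] [[334. 375.]]
tblNL [[314. 296.]] [[237. 374.]]
tblFR [[578. 324.]] [[336. 164.]]
knobtop [[500. 107.]] [[285. 179.]]
colFR [[679. 185.]] [[328.  48.]]
```

Emit:
arm_command(
  targets=[
    [[-0.0008,0.006,0,0,0.4,0],[0,0.01,0,0,0,0],[0,0.012,0,0,0,0],[0,0.009,0,0,0,0],[0,0.005,0,0,0,0],[0,0.002,0,0,0,0],[0,0,0,0,0,0]],
  ],
)

```text
time: 7.4
ee_pos: [0.4496, 0.0533, 0.0258]
eef_rot: [-0.501, -0.499, 0.499, 0.501]
ft_force: [0.0, -0.1, 0.3]
width: 0.0256
```

```bash
python3 - <<'E'
from h import *
d,s=look("side","s4"); show(s)
print(plan(s,[.508,.056,.0255],180))
crop(d["pixels"],220,155,90,75,8,"pics/s4c.png")
E
```

```text
t 7.4 pos [0.4496 0.0533 0.0258] yaw 179.78 w 0.0256 F [ 0.04 -0.05  0.26] M [ 0.115 -0.147 -0.042] q [ 0.45  0.26 -0.72  2.07  0.22  0.89  1.17]
(array([ 0.00287548,  0.00023446, -0.05834205]), array([-0.07541343, -0.2196651 ,  0.01428557]))
```

View pics/s4c.png

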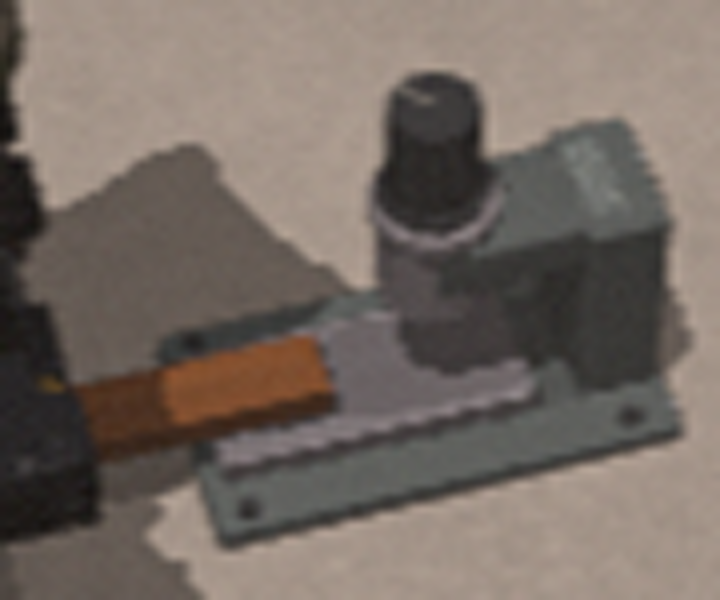

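The bar is in line with the table, about 3 mm above it, with its far end at (330,375) in the crop, short of the barrel. I'll slide it in.

Emit:
arm_command(
  targets=[
    [[0.0015,0,-0.002,0,0,0],[0.0013,0,-0.004,0,0,0],[0,0,-0.006,0,0,0],[0,0,-0.006,0,0,0],[0,0,-0.006,0,0,0],[0,0,-0.004,0,0,0],[0,0,0,0,0,0]],
  ],
)

```text
time: 8.03
ee_pos: [0.4791, 0.0561, 0.0266]
eef_rot: [0.501, 0.499, -0.499, -0.501]
ft_force: [0.4, 0.7, -0.1]
width: 0.0257
```

```bash
python3 - <<'E'
from h import *
d,s=look("side","s5"); show(s)
print(plan(s,[.508,.056,.0255],180))
crop(d["pixels"],220,155,90,75,8,"pics/s5c.png")
E
```

```text
t 8.033 pos [0.4791 0.0561 0.0266] yaw 179.76 w 0.0257 F [ 0.38  0.7  -0.09] M [ 0.108 -0.113 -0.008] q [ 0.42  0.32 -0.7   2.    0.26  0.91  1.15]
(array([ 4.14143615e-05,  1.10812255e-03, -2.88857702e-02]), array([ 0.02854549, -0.24335178,  0.02492677]))
```

View pics/s5c.png

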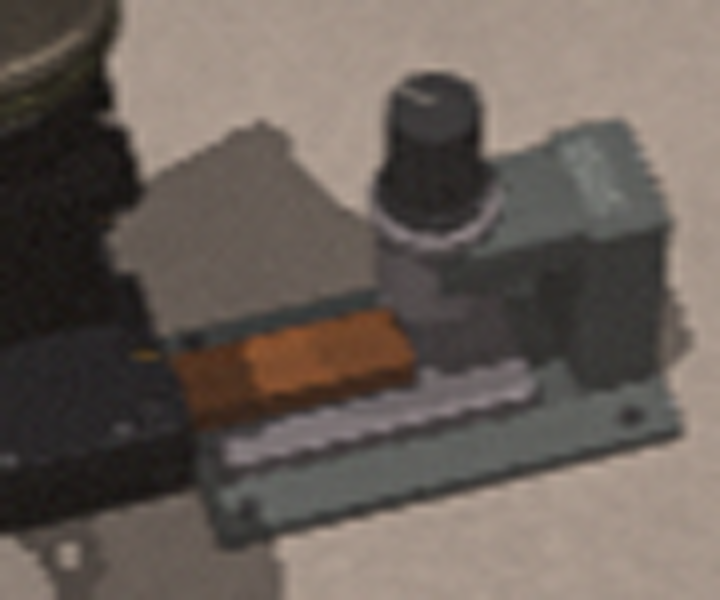

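Emit:
arm_command(
  targets=[
    [[0,0.001,-0.003,0,-0.2,0],[0,0,-0.005,0,0,0],[0,0,-0.005,0,0,0],[0,0,-0.004,0,0,0]],
  ],
)

```text
time: 8.42
ee_pos: [0.4958, 0.0559, 0.0256]
eef_rot: [0.5, 0.5, -0.5, -0.5]
ft_force: [0.3, -0.6, -1.4]
width: 0.0258
```

Emit:
arm_command(
  targets=[
    [[0,0,-0.004,0,0,0],[0,0,-0.004,0,0,0],[0,0,-0.003,0,0,0],[0,0,-0.001,0,0,0],[0,0,0,0,0,0],[0,0,0,0,0,0]],
  ],
)

```text
time: 8.92
ee_pos: [0.507, 0.056, 0.0255]
eef_rot: [-0.5, -0.5, 0.5, 0.5]
ft_force: [0.4, 0.2, -0.3]
width: 0.0256
```

```bash
python3 - <<'E'
from h import *
from bench import readout
s=readout.read_state(); show(s)
print(plan(s,[.508,.056,.0225],180))
E
```

```text
t 8.917 pos [0.507  0.056  0.0255] yaw 179.98 w 0.0256 F [ 0.39  0.16 -0.27] M [ 0.114 -0.095  0.065] q [ 0.4   0.38 -0.68  1.93  0.29  0.93  1.14]
(array([-2.17350933e-05,  2.95862811e-03, -1.04072265e-03]), array([-0.01041729, -0.01835703, -0.00455225]))
```

Emit:
arm_command(
  targets=[
    [[0,0.001,-0.001,0,0,0],[0,0.001,0,0,0,0],[0,0,0,0,0,0],[0,0,0,0,0,0]],
  ],
)

```text
time: 9.25
ee_pos: [0.508, 0.056, 0.0235]
eef_rot: [-0.5, -0.5, 0.5, 0.5]
ft_force: [0.5, -0.5, -0.7]
width: 0.0256
```

Emit:
arm_command(
  targets=[
    [[0,0.0006,0,0,0,0],[0,0,0,0,0,0],[0,0,0,0,0,0]],
  ],
)

```text
time: 9.5
ee_pos: [0.5081, 0.056, 0.0229]
eef_rot: [0.5, 0.5, -0.5, -0.5]
ft_force: [0.2, -0.4, -1.5]
width: 0.0255
```

```bash
python3 - <<'E'
from h import *
d,s=look("side","s6"); show(s); c,_=look("wrist","w6")
crop(d["pixels"],220,155,90,75,8,"pics/s6c.png")
E
```

```text
t 9.5 pos [0.5081 0.056  0.0229] yaw 179.98 w 0.0255 F [ 0.19 -0.37 -1.46] M [ 0.076 -0.1    0.016] q [ 0.4   0.38 -0.68  1.93  0.3   0.93  1.14]
```

View pics/s6c.png

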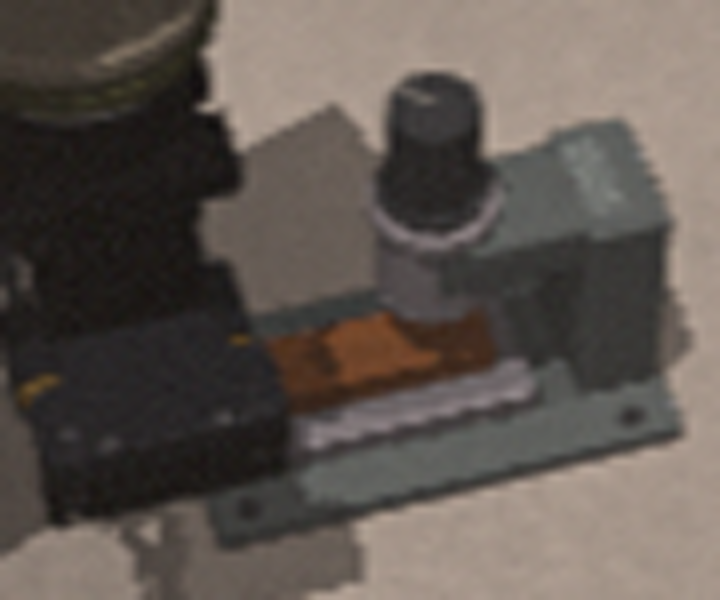

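The bar's far end at (490,345) is past the axis and lies flat in the throat. I'll release it.

Emit:
arm_command(
  targets=[
    [[0,0.0003,0,0,0,0],[0,0,0,0,0,0],[0,0,0,0,0,0],[0,0,0,0,0,0],[0,0,0,0,0,0],[0,0,0,0,0,0]],
  ],
  hand=0.6,
)

```text
time: 10.1
ee_pos: [0.5081, 0.056, 0.0227]
eef_rot: [0.5, 0.5, -0.5, -0.5]
ft_force: [0.5, 0.0, 0.4]
width: 0.0508
```

Emit:
arm_command(
  targets=[
    [[0,-0.005,0,0,0,0],[0,-0.01,0,0,0,0],[0,-0.02,0,0,0,0],[0,-0.035,0,0,0,0],[0,-0.04,0,0,0,0],[0,-0.04,0,0,0,0],[0,-0.04,0,0,0,0],[0,-0.02,0.02,0,0,0],[0,-0.01,0.02,0,0,0],[0,0,0,0,0,0]],
  ],
)

```text
time: 10.93
ee_pos: [0.467, 0.0571, 0.2464]
eef_rot: [0.501, 0.501, -0.5, -0.498]
ft_force: [0.9, 0.4, -0.9]
width: 0.0521
```

```bash
python3 - <<'E'
from h import *
d,s=look("side","s7"); show(s); c,s=look("wrist","w7"); e,_=look("top","t7")
crop(d["pixels"],210,145,120,85,6,"pics/s7c.png")
cv2.imwrite("pics/w7b.png",cv2.resize(c["pixels"],(768,576)))
crop(e["pixels"],210,130,100,100,6,"pics/t7c.png")
E
```

```text
t 10.933 pos [0.467  0.0571 0.2464] yaw -179.93 w 0.0521 F [ 0.9   0.45 -0.95] M [ 0.114 -0.156 -0.033] q [ 0.53  0.01 -0.75  1.78  0.01  1.34  1.36]
```

View pics/s7c.png

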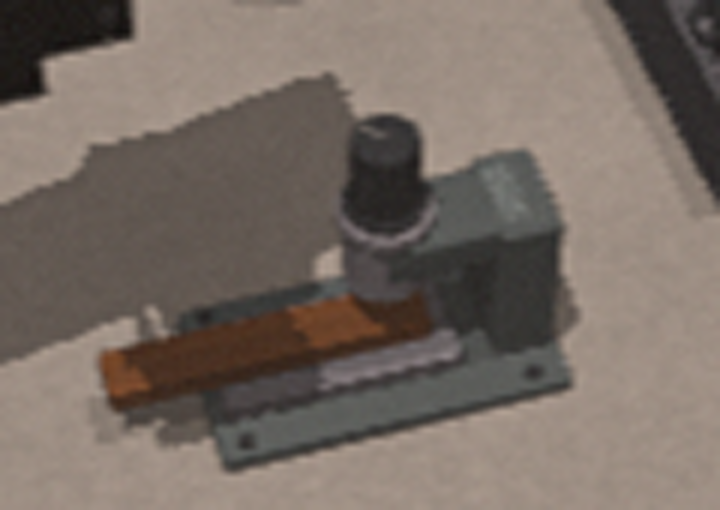

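View pics/w7b.png

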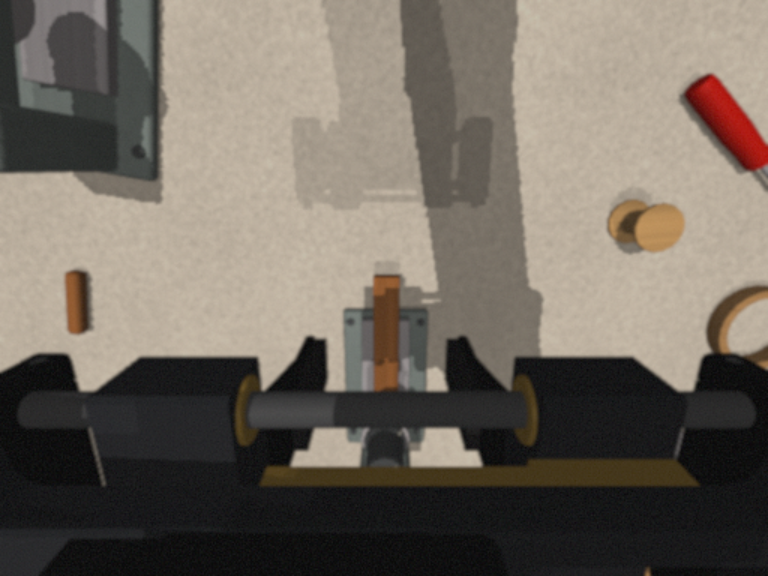

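View pics/t7c.png

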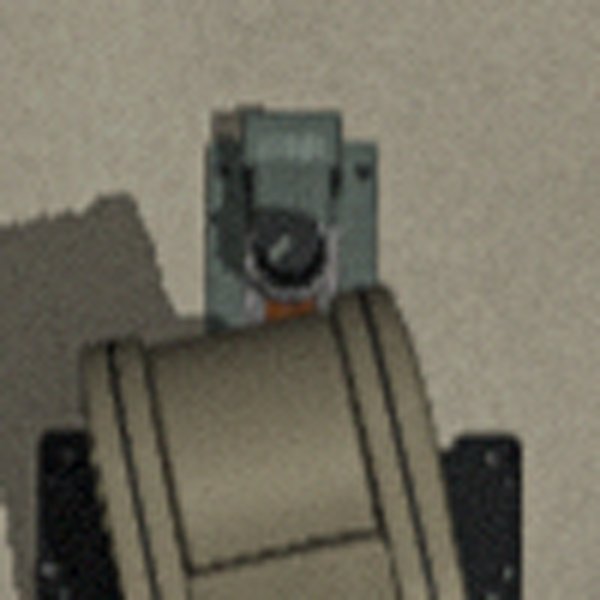

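The bar lies along the table in the side crop, near end at (110,380), far end at (430,315) under the barrel, and the hand is off it. Next I'll go above the knob and look at it with the wrist camera to get the axis and marks.

Emit:
arm_command(
  targets=[
    [[0,0,-0.015,0,0,0],[0,0,-0.03,0,0,0],[0,0,-0.035,0,0,0],[0,0,-0.035,0,0,0],[0,0,-0.02,0,0,0],[0,0,-0.005,0,0,0],[0,0,0,0,0,0],[0,0,0,0,0,0]],
  ],
  hand=1,
)

```text
time: 11.75
ee_pos: [0.6076, 0.0565, 0.2417]
eef_rot: [-0.499, -0.5, 0.5, 0.501]
ft_force: [-0.1, -0.1, -0.5]
width: 0.0861
```

```bash
python3 - <<'E'
from h import *
c,s=look("wrist","w8"); show(s)
crop(c["pixels"],180,100,160,120,5,"pics/w8c.png")
E
```

```text
t 11.75 pos [0.6076 0.0565 0.2417] yaw -179.98 w 0.0861 F [-0.09 -0.08 -0.46] M [ 0.092 -0.143  0.039] q [ 0.39  0.38 -0.73  1.44  0.25  1.42  1.23]
```

View pics/w8c.png

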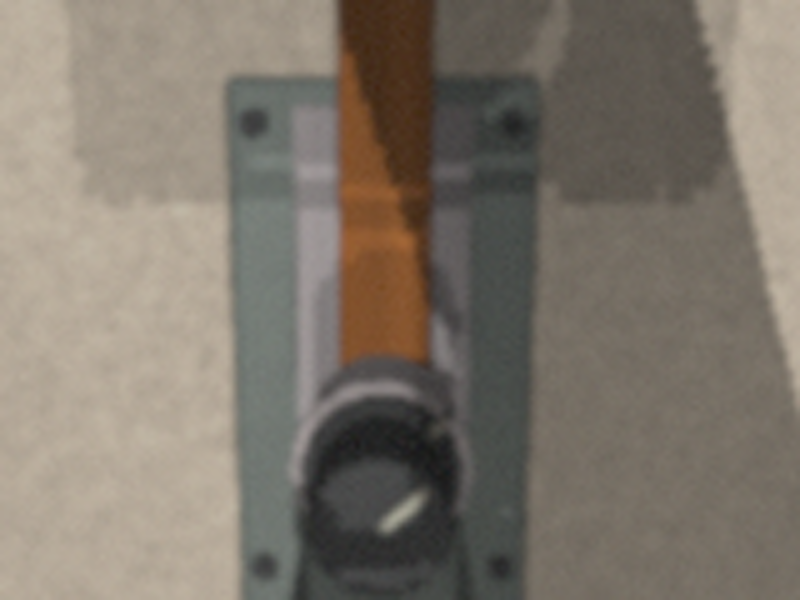

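```bash
python3 - <<'E'
from h import *
c,s=pickle.load(open("pics/w8.pkl","rb"))
q=lambda u,v:(180+(u+.5)/5-.5,100+(v+.5)/5-.5)
for n,p,z in (("foot",(229,80),.01),("foot",(540,80),.01),("bolts",(254,122),.01),("b",(513,123),.01),("b",(264,566),.01),("b",(499,566),.01),("collarL",(291,475),.1),("collarR",(471,475),.1),("barL",(339,330),.034),("barR",(430,330),.034)):
    print(n,ray(c,q(*p),z,s).round(4))
for x in (.614,.6155,.617):
    for z,r in ((.147,.015),(.109,.019),(.105,.0215)):
        a=np.linspace(0,6.28,60); X=np.c_[x+r*np.cos(a),.056+r*np.sin(a),0*a+z]; P=(proj(c,X,s)-[180,100])*5; print(x,z,"u",P[:,0].min().round(),P[:,0].max().round(),"v",P[:,1].min().round(),P[:,1].max().round())
print(plan(s,[.6155,.056,.114],180))
E
```

```text
foot [0.5307 0.01   0.01  ]
foot [0.5307 0.0978 0.01  ]
bolts [0.5422 0.0167 0.01  ]
b [0.5424 0.0905 0.01  ]
b [0.6772 0.016  0.01  ]
b [0.6772 0.0898 0.01  ]
collarL [0.6199 0.0318 0.1   ]
collarR [0.6199 0.0745 0.1   ]
barL [0.5976 0.0412 0.034 ]
barR [0.5976 0.0666 0.034 ]
0.614 0.147 u 318.0 466.0 v 442.0 582.0
0.614 0.109 u 308.0 474.0 v 379.0 538.0
0.614 0.105 u 299.0 483.0 v 365.0 542.0
0.6155 0.147 u 318.0 466.0 v 449.0 589.0
0.6155 0.109 u 309.0 474.0 v 386.0 544.0
0.6155 0.105 u 299.0 483.0 v 371.0 548.0
0.617 0.147 u 318.0 466.0 v 456.0 595.0
0.617 0.109 u 309.0 474.0 v 392.0 550.0
0.617 0.105 u 299.0 483.0 v 377.0 554.0
(array([-0.00056133,  0.12765391, -0.00810829]), array([-0.1067376 ,  0.01669899,  0.04466917]))
```

The knob's white mark at (440,428) is right above the collar's black mark, and the top line points the same way. The wrist camera reads about 2 mm low in y (it also puts the bar at 0.054), so I'll take the axis as about (0.616, 0.056). Going down around the knob.

Emit:
arm_command(
  targets=[
    [[-0.0007,0.005,-0.004,0,0,0],[0,0.02,-0.0045,0,0,0],[0,0.025,0,0,0,0],[0,0.025,0,0,0,0],[0,0.022,0,0,0,0],[0,0.015,0,0,0,0],[0,0.008,0,0,0,0],[0,0.004,0,0,0,0],[0,0,0,0,0,0],[0,0,0,0,0,0]],
  ],
)

```text
time: 12.63
ee_pos: [0.617, 0.0553, 0.1197]
eef_rot: [0.5, 0.5, -0.5, -0.5]
ft_force: [0.2, -0.1, 0.3]
width: 0.0875
```

```bash
python3 - <<'E'
from h import *
c,s=look("wrist","w9"); show(s); d,_=look("side","s9")
crop(d["pixels"],200,120,130,90,6,"pics/s9c.png")
print(plan(s,[.6157,.056,.114],180))
E
```

```text
t 12.633 pos [0.617  0.0553 0.1197] yaw 179.98 w 0.0875 F [ 0.17 -0.13  0.31] M [ 0.09  -0.121  0.068] q [ 0.37  0.48 -0.69  1.57  0.33  1.2   1.18]
(array([0.00067282, 0.00570889, 0.00132722]), array([ 0.08281091, -0.02404958, -0.00750567]))
```

View pics/w9.png

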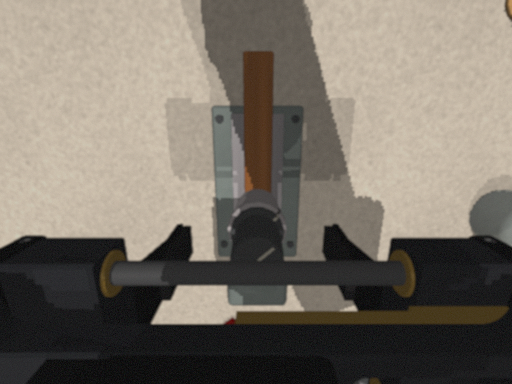

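View pics/s9c.png

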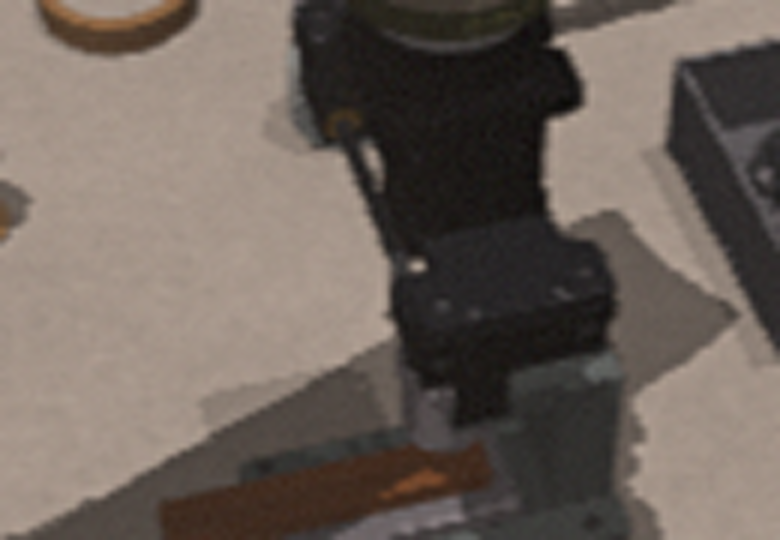

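The knob (columns 233 to 284) is centred between the fingertips (190 and 325). I'll lower 5 mm and grip.

Emit:
arm_command(
  targets=[
    [[0.0005,0.003,0.001,0,0,0],[0,0.002,0,0,0,0],[0,0,0,0,0,0],[0,0,0,0,0,0],[0,0,0,0,0,0],[0,0,0,0,0,0],[0,0,0,0,0,0],[0,0,0,0,0,0],[0,0,0,0,0,0],[0,0,0,0,0,0],[0,0,0,0,0,0],[0,0,0,0,0,0]],
  ],
  hand=0,
  grip_force=50,
)

```text
time: 13.73
ee_pos: [0.6156, 0.0552, 0.1137]
eef_rot: [0.5, 0.5, -0.5, -0.5]
ft_force: [-0.4, -2.2, 2.1]
width: 0.0291
```

Emit:
arm_command(
  targets=[
    [[0,0,0,0,0,0],[0,0,0,0,0,0],[0,0,0,0,0,0]],
  ],
)

```text
time: 13.98
ee_pos: [0.6156, 0.0553, 0.1137]
eef_rot: [0.5, 0.5, -0.5, -0.5]
ft_force: [-1.4, -3.7, 2.3]
width: 0.0292
```

```bash
python3 - <<'E'
from h import *
from bench import readout
s=readout.read_state(); show(s)
E
```

```text
t 13.983 pos [0.6156 0.0553 0.1137] yaw 179.95 w 0.0292 F [-1.39 -3.74  2.27] M [-0.708  0.101 -0.002] q [ 0.37  0.49 -0.69  1.58  0.33  1.19  1.18]
```

Emit:
arm_command(
  targets=[
    [[-0.0005,0,0,0,4,0],[0,0,0,0,6,0],[0,0,0,0,6,0],[0,0,0,0,6,0]],
  ],
)

```text
time: 14.32
ee_pos: [0.6158, 0.0559, 0.1137]
eef_rot: [-0.587, -0.394, 0.394, 0.587]
ft_force: [0.2, -0.9, 0.2]
width: 0.029
```

```bash
python3 - <<'E'
from h import *
c,s=look("wrist","w10"); show(s)
E
```

```text
t 14.317 pos [0.6158 0.0559 0.1137] yaw 157.72 w 0.029 F [ 0.16 -0.89  0.16] M [ 0.02  -0.241  0.104] q [ 0.32  0.47 -0.62  1.58  0.29  1.18  0.82]
```

View pics/w10.png

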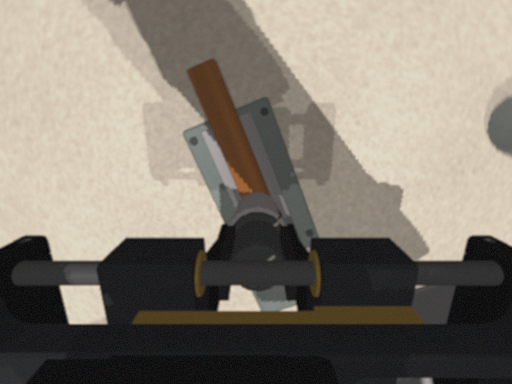

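Emit:
arm_command(
  targets=[
    [[0,0,0,0,6,0],[0,0,0,0,6,0],[0,0,0,0,6,0],[0,0,0,0,6,0],[0,0,0,0,6,0],[0,0,0,0,6,0],[0,0,0,0,6,0],[0,0,0,0,6,0],[0,0,0,0,6,0]],
  ],
)

```text
time: 15.12
ee_pos: [0.617, 0.0569, 0.1138]
eef_rot: [-0.701, -0.087, 0.084, 0.702]
ft_force: [7.5, 3.2, -4.5]
width: 0.0287
```

```bash
python3 - <<'E'
from h import *
c,s=look("wrist","w11"); show(s)
crop(c["pixels"],200,170,120,90,6,"pics/w11c.png")
E
```

```text
t 15.117 pos [0.617  0.0569 0.1138] yaw 103.92 w 0.0287 F [ 7.5   3.19 -4.5 ] M [ 0.591 -2.034  0.084] q [ 0.19  0.44 -0.46  1.59  0.21  1.16 -0.07]
```

View pics/w11c.png

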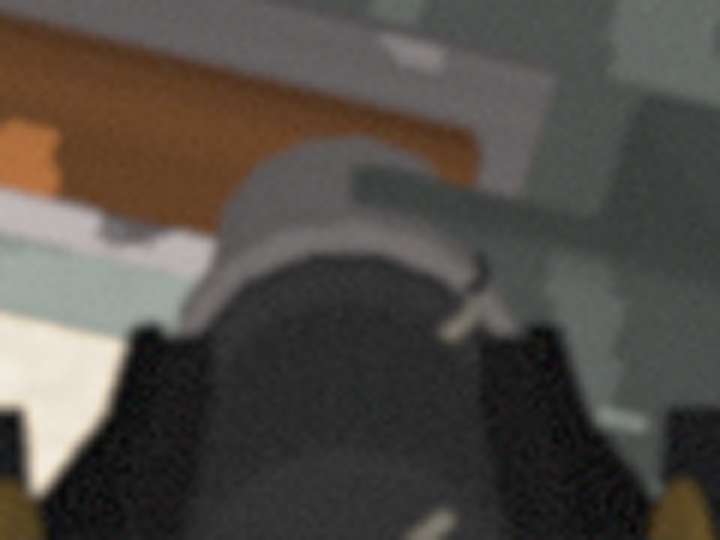

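The marks are still together: white at (462,315) joins black at (480,275) in the crop. The side force says the axis is about 1 mm towards +x, so I'll correct that while turning on.

Emit:
arm_command(
  targets=[
    [[0.0012,0,0,0,5,0],[0,0,0,0,5,0],[0,0,0,0,5,0],[0,0,0,0,5,0]],
  ],
)

```text
time: 15.5
ee_pos: [0.6177, 0.0569, 0.1138]
eef_rot: [-0.706, 0.036, -0.038, 0.707]
ft_force: [4.8, 0.8, -2.6]
width: 0.0287
```

```bash
python3 - <<'E'
from h import *
from bench import readout
s=readout.read_state(); show(s)
E
```

```text
t 15.5 pos [0.6177 0.0569 0.1138] yaw 83.96 w 0.0287 F [ 4.75  0.81 -2.63] M [ 0.341 -1.369  0.166] q [ 0.15  0.43 -0.4   1.59  0.18  1.16 -0.4 ]
```

Emit:
arm_command(
  targets=[
    [[0.0007,0,0,0,5,0],[0,0,0,0,5,0],[0,0,0,0,5,0]],
  ],
)

```text
time: 15.75
ee_pos: [0.6182, 0.0568, 0.1137]
eef_rot: [-0.695, 0.128, -0.13, 0.696]
ft_force: [4.2, 0.7, -0.6]
width: 0.0288
```

```bash
python3 - <<'E'
from h import *
c,s=look("wrist","w12"); show(s)
crop(c["pixels"],200,170,120,90,6,"pics/w12c.png")
E
```

```text
t 15.75 pos [0.6182 0.0568 0.1137] yaw 68.97 w 0.0288 F [ 4.23  0.68 -0.59] M [ 0.137 -1.096  0.303] q [ 0.11  0.43 -0.36  1.59  0.16  1.15 -0.64]
```

View pics/w12c.png

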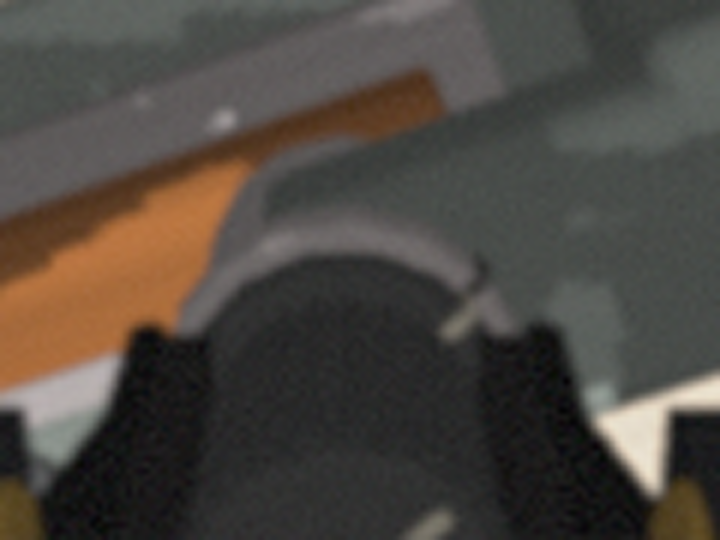

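The torque has risen to 0.30 with the marks still together, so the spindle is on the bar. Small steps now, with a look after each.

Emit:
arm_command(
  targets=[
    [[0.0004,0,0,0,4,0],[0,0,0,0,3,0]],
  ],
)

```text
time: 15.97
ee_pos: [0.6184, 0.0567, 0.1138]
eef_rot: [-0.686, 0.17, -0.171, 0.687]
ft_force: [3.9, 1.6, -0.7]
width: 0.0292
```

```bash
python3 - <<'E'
from h import *
c,s=look("wrist","w13"); show(s)
crop(c["pixels"],200,170,120,90,6,"pics/w13c.png")
E
```

```text
t 15.967 pos [0.6184 0.0567 0.1138] yaw 62.13 w 0.0292 F [ 3.91  1.63 -0.74] M [ 0.306 -0.937  0.351] q [ 0.1   0.42 -0.34  1.59  0.15  1.15 -0.76]
```

View pics/w13c.png

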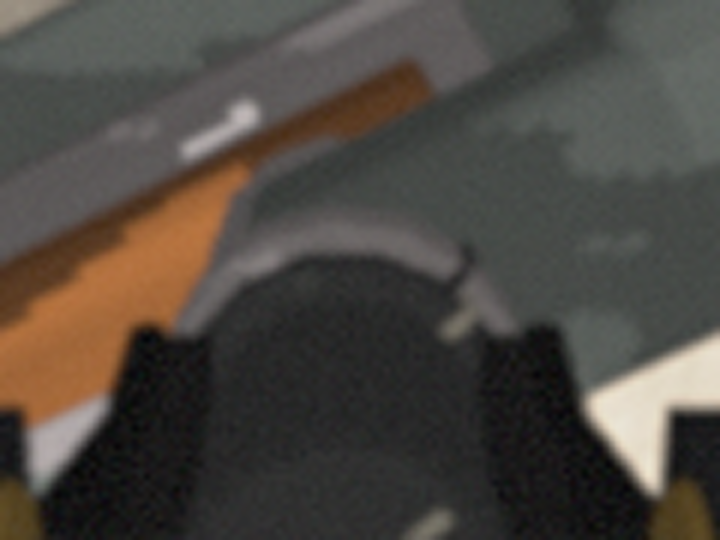

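The clutch has just given: the black mark has moved to (467,262) while the white stays at (460,320), about 5° apart. I'll add a few degrees to make it clear, then stop.

Emit:
arm_command(
  targets=[
    [[0.0003,0,0,0,4,0],[0,0,0,0,3,0]],
  ],
)

```text
time: 16.18
ee_pos: [0.6186, 0.0565, 0.1138]
eef_rot: [-0.674, 0.211, -0.212, 0.675]
ft_force: [4.0, 2.8, -0.4]
width: 0.0289
```

```bash
python3 - <<'E'
from h import *
c,s=look("wrist","w14"); show(s)
crop(c["pixels"],200,170,120,90,6,"pics/w14c.png")
E
```

```text
t 16.183 pos [0.6186 0.0565 0.1138] yaw 55.16 w 0.0289 F [ 4.04  2.77 -0.43] M [ 0.391 -1.04   0.27 ] q [ 0.08  0.42 -0.32  1.59  0.14  1.15 -0.87]
```

View pics/w14c.png

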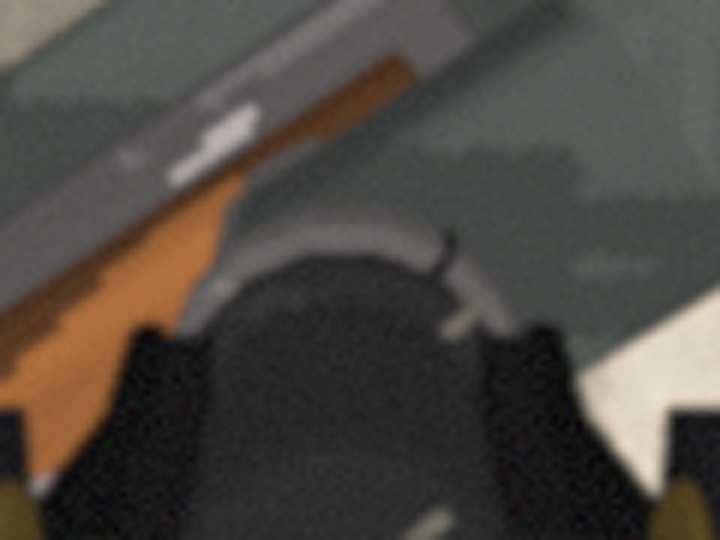

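The marks are clearly parted now: black at (447,250), white at (460,320), about 12° of slip and well under 45°. I'll open and withdraw upwards.

Emit:
arm_command(
  targets=[
    [[0,0,0,0,0,0],[0,0,0,0,0,0],[0,0,0,0,0,0],[0,0,0,0,0,0],[0,0,0,0,0,0],[0,0,0,0,0,0],[0,0,0,0,0,0],[0,0,0,0,0,0]],
  ],
  hand=1,
)

```text
time: 16.9
ee_pos: [0.6181, 0.0552, 0.1136]
eef_rot: [0.674, -0.213, 0.213, -0.674]
ft_force: [1.0, -0.7, -0.1]
width: 0.0745
```

Emit:
arm_command(
  targets=[
    [[0,-0.005,0,0,0,0],[0,-0.01,0,0,0,0],[0,-0.02,0,0,0,0],[0,-0.03,0,0,0,0],[0,-0.03,0,0,0,0],[0,-0.02,0,0,0,0],[0,-0.01,0,0,0,0],[0,0,0,0,0,0],[0,0,0,0,0,0]],
  ],
)

```text
time: 17.65
ee_pos: [0.618, 0.0552, 0.2384]
eef_rot: [0.674, -0.213, 0.213, -0.674]
ft_force: [0.0, 0.2, -0.1]
width: 0.0874
```

```bash
python3 - <<'E'
from h import *
c,s=look("wrist","w15"); show(s); d,_=look("side","s15"); e,_=look("top","t15")
crop(c["pixels"],180,100,160,120,5,"pics/w15c.png")
cv2.imwrite("pics/s15b.png",cv2.resize(d["pixels"],(768,576)))
E
```

```text
t 17.65 pos [0.618  0.0552 0.2384] yaw 54.98 w 0.0874 F [ 0.01  0.16 -0.07] M [-0.052 -0.054 -0.011] q [ 0.09  0.33 -0.32  1.44  0.11  1.39 -0.85]
```

View pics/w15c.png

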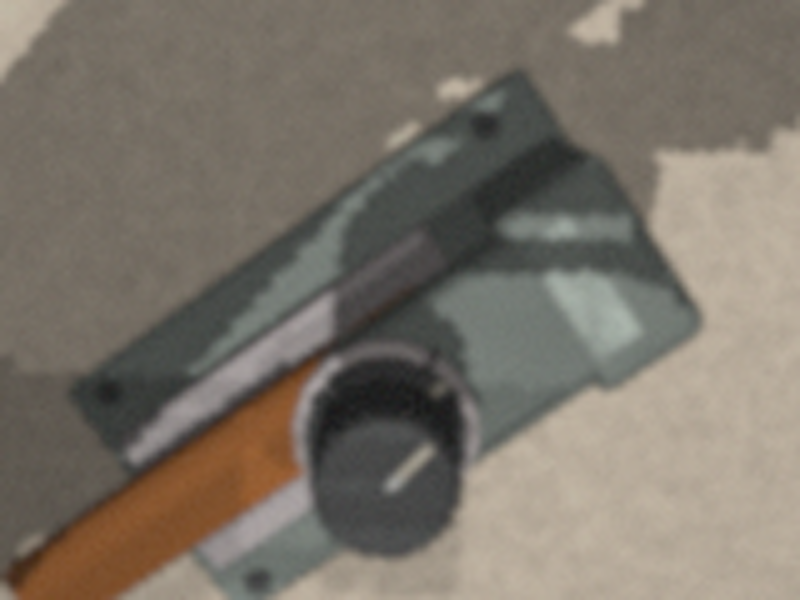

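View pics/s15b.png

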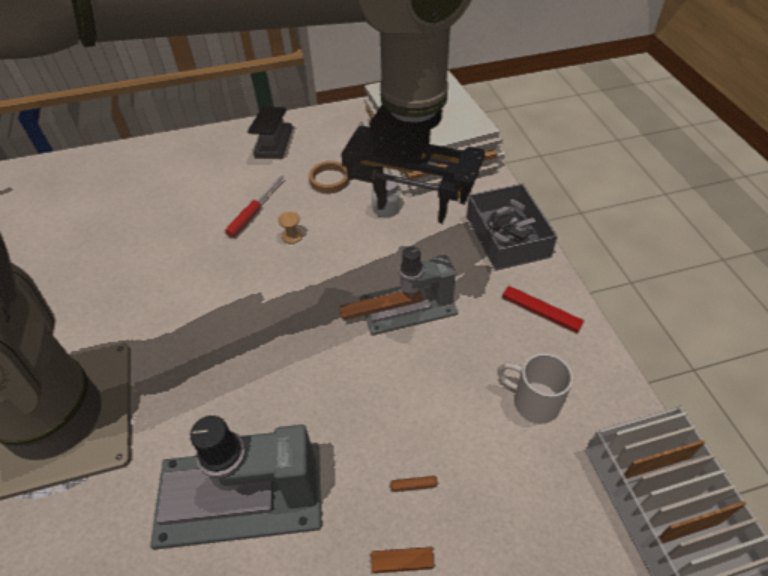

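View pics/t15.png

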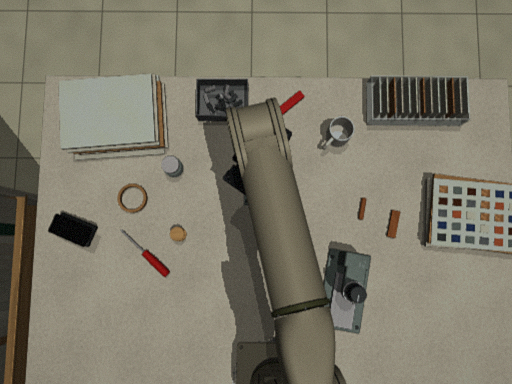

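In the wrist crop the black mark at (432,352) and the white at (441,388) are still parted, and the bar is under the barrel. The side and top views show the short bar, toggle, mug, spool, jar, tape and driver where they were. I'll work out the slip angle as a last check.

```bash
python3 - <<'E'
from h import *
def cc(tag,o,k,w,b):
    c,s=pickle.load(open(f"pics/{tag}.pkl","rb")); q=lambda p:(o[0]+(p[0]+.5)/k-.5,o[1]+(p[1]+.5)/k-.5)
    W=ray(c,q(w),.107,s);B=ray(c,q(b),.103,s); ctr=np.array([.617,.0553])
    # centre shifted by measured camera bias: use collar circle fit unknown -> report for few centres
    for dc in ((0,0),(0,-.002),(.002,0),(-.002,0),(0,.002)):
        a=[np.degrees(np.arctan2(*(p[:2]-ctr-dc)[::-1])) for p in (W,B)]; print(tag,dc,np.round(a,1),"black-white",round(a[1]-a[0],1))
cc("w8",(180,100),5,(440,428),(447,412)); cc("w15",(180,100),5,(441,388),(432,352))
E
```

```text
w8 (0, 0) [132.6 135.2] black-white 2.6
w8 (0, -0.002) [128.  131.2] black-white 3.1
w8 (0.002, 0) [137.5 139.2] black-white 1.7
w8 (-0.002, 0) [126.6 130.5] black-white 3.9
w8 (0, 0.002) [138.  139.9] black-white 1.8
w15 (0, 0) [ 0.  20.5] black-white 20.5
w15 (0, -0.002) [ 6.9 25.5] black-white 18.7
w15 (0.002, 0) [ 0.  22.7] black-white 22.6
w15 (-0.002, 0) [ 0.  18.7] black-white 18.7
w15 (0, 0.002) [-6.8 15.1] black-white 22.0
```

```bash
python3 - <<'E'
from bench import r
print(r.close_job())
E
```

```text
the job is handed in; nothing more can be done
None
```

The long bar is in the smaller gauge, held by the spindle, with the clutch slipped once and the hand off. I handed the job in at about 18 s of the 66 s allowed.

**Bar:** I laid it lengthwise on the sample table with its far end about 20 mm past the spindle axis, then let go. The forces I read while placing it stayed at about 1.5 N or less.

**Knob:** I turned it about 125° clockwise in one grasp. The turning torque rose to about 0.3 N m, and the marks then parted.

**Last checks:**
- **Slip:** the marks were still parted after I let go. The last picture gives about 20° between them. The commanded turn after I last saw them together was only 14°, which I take as the better figure; either is under the 45° limit.
- **Hand:** the gripper was open about 90 mm above the knob, and the force on it was near zero.
- **Other things:** the loose pieces looked unmoved in the side and top pictures.
- **Gauge position:** the cameras disagreed by up to 3 to 4 mm on where the gauge stands. I corrected for this by feel while turning, and the side force on the knob peaked at about 8 N.

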